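# Find the storage-jar lid that rocks and seat it

## Robot

A 6-joint arm with a two-finger parallel gripper is mounted at the origin on a cart in front of the work surface, level with it; the furniture and walls round the work are solid. World frame = base frame: x ahead of the robot, y to its left, z up, the work surface at z = 0. Lengths are in m, angles in rad, forces in N, time in s.
With the tool pointing down it reaches from about 0.425 to 1.125 m from the base axis. Payload 14.9 kg.
Tool frame: the origin (TCP) lies midway between the tips of the shut fingers; the grasp point (between the pads) lies 19 mm behind it; z points along the fingers, y is the direction in which the jaws open and shut (so a half turn about z gives the same grasp; the last joint's range is limited). The gripper opens to 91 mm and grips with 3 to 60 N. Pads are 32 mm wide; open, the fingers measure 118 mm over their backs; the gripper's body (76 mm by 178 mm) begins 60 mm behind the grasp point.
Start: joints at [1.11, 0.379, 1.734, -0, 1.028, -0.033], TCP at [0.29, 0.637, 0.214] pointing down, gripper open.
Joint ranges: [-2.77, 2.77], [-0.74, 2.19], [0, 2.66], [-1.06, 4.2], [0.31, 2.87], [-3.08, 3.08]. Speed limits (rad/s): [1.89, 1.89, 2.39, 3.14, 3.14, 3.14].

## Interface

Orientations are given as a unit quaternion [w, x, y, z].
In Python, from bench import r gives the robot as it stands. The module is installed in compiled form; this text tells all that it offers.
- The arm moves only by the tool carry_out, never from a script. Its argument "motion" is a list of rows, each an object with "translation": the shift along the world's x, y, z in mm, a list of three; "roll": the turn about the world's z in degrees; "jaw": the opening, from -1 (shut) to 1 (fully open). In form: [{"translation": [x, y, z], "roll": roll, "jaw": jaw}, ...]. A call has 1 to 5 rows; each row is the pose to reach, as a shift and turn from the pose measured when the call began; what a row does not reach only later rows make up. A row lasts 1/10 s, in which the tool goes at most 50 mm and 8.59 degrees, less where a joint would pass 70% of its speed; a pose out of reach is approached as far as the arm can. A call with a gripper value outside its range is refused whole. The fingers move at their own pace and stop on an object; "grip_force" is the grip in N (left out, the last holds). Time passes only in rows, so rows that repeat a pose let the fingers close. It gives the time, the measured TCP pose, the force and the opening at its end, in the units of the state.
- r.observe(): the state, without advancing time (a new reading comes with each control period).
- r.grab_frame(name): name is "side" or "top"; returns the picture (420x560x3 uint8, blue, green, red); there is no depth.
- r.get_calibration(name): a dict with "mtx" (3x3 intrinsics, pixels), "extrinsics" (4x4, takes a point from camera to world coordinates). Camera axes: x right, y down, z forward; pixel columns grow to the right and rows downward; lengths in m; the calibration is good to about 2 mm. A picture is of the moment at which its call begins. get_calibration takes no time and is no camera call.
- r.finish_job(): hands the job in, once; it reports no verdict.
Trained networks look in the newest picture that a camera, given by its name, has taken for a name from the list of things; names that differ only in an ending like _2 or _b are one class to them, and where a whole thing is asked for, a point or a joint stands for the part that bears it (a point fixed in the world has none). Each returns a list of dicts, best first, with "confidence" (0 to 1); they miss things now and then, are a little off and sometimes report something else, mostly with a low value. They report only what shows in the picture. A call takes as long as a camera call. They do not tell look-alikes from the thing itself.
- r.look_for(camera, label): "position" ([x, y, z] in m, in world coordinates, good to about 4 mm: the middle of the surface that is visible of it).
- r.silhouettes(camera, label): "region" (420x560 bool, what is visible of it).
- r.mark_of(camera, label): "position" ([x, y, z] in m, in world coordinates, good to about 4 mm: a listed point, or the origin of a listed thing).
The state is a dict: "clock": time; "joints": joint angles; "joint_vel": joint speeds; "joint_efforts": joint torques, N m; "eef_pos": TCP position; "tcp_rot": TCP orientation; "wrist_force": force on the tool from outside, world axes, zero at the start; "ft_torque": the same for the moment, N m; "gripper_width": opening from 0.0 (shut) to 1.0 (fully open).
Only numpy, scipy, OpenCV 4.12 (cv2) and the standard library are available. Lean on these libraries where they do the work, as an engineer would, in place of code of your own. Each camera call takes 0.05 s, during which the arm holds its last target.

## Task

The three storage jars have just been refilled, but one wooden lid was put on off centre, so its collar is caught on the rim and it will not keep the air out. Press down on the lids near their edges to find the one that rocks, then push that lid sideways with a fingertip until it drops fully home, so that all three lie flat and flush on their jars. Do not pick up or lift a lid or a jar, and leave the jars and everything else standing where they are.

Things in the scene. Friction and masses are not known exactly. Their poses are not given: they have to be found in the camera images.
- lid_1: one of three alike flat round lids of light wood on the jars; any of them may be the loose one, on any jar. Disc 106 mm across, 12 mm thick, with an easy-fitting round collar, 81 mm across and 6 mm deep, under it; 0.11 to 0.18 kg. Origin: centre of the disc's flat underside, where the collar begins; z up, yaw arbitrary. Seated: level, origin 115 mm and top 127 mm above the worktop
- lid_2: one of three alike flat round lids of light wood on the jars; any of them may be the loose one, on any jar. Size and origin as lid_1. The loose lid lies 5 to 8 mm off its jar's centre: on that side its collar stands on the rim, the other side lies low. Pressed over the rim on the caught side (1 to 3 N does it) it rocks level, its top then 133 mm up, and tips back when let go; elsewhere it does not move
- lid_3: one of three alike flat round lids of light wood on the jars; any of them may be the loose one, on any jar. Size and origin as lid_1. The loose one rocks when pressed 38 mm from the lid's centre, within about 60 degrees of the side to which it is off centre. Pushed by its edge from that side towards the jar's middle (about 1 N), it slides and drops in by itself
- jar_1: one of three alike straight white stoneware storage jars, full, 1.3 kg, standing loose in a row along y, places changing: 103 mm across, 115 mm high to the rim; round mouth 84 mm across, rim 9 mm wide; centres at least 150 mm apart. Origin: centre of its underside, on the worktop; z up, yaw arbitrary
- jar_2: one of three alike straight white stoneware storage jars, full, 1.3 kg, standing loose in a row along y, places changing: 103 mm across, 115 mm high to the rim; round mouth 84 mm across, rim 9 mm wide; centres at least 150 mm apart. Origin: centre of its underside, on the worktop; z up, yaw arbitrary
- jar_3: one of three alike straight white stoneware storage jars, full, 1.3 kg, standing loose in a row along y, places changing: 103 mm across, 115 mm high to the rim; round mouth 84 mm across, rim 9 mm wide; centres at least 150 mm apart. Origin: centre of its underside, on the worktop; z up, yaw arbitrary
- flat_tin: flat round food tin, 86 mm across, 40 mm high; bystander, stands loose, origin at the centre of its underside
- round_tin: round food tin, 75 mm across, 58 mm high; bystander, stands loose, origin at the centre of its underside
- spice_jar: small spice jar with a screw lid, 46 mm across, 98 mm high; bystander, stands loose, origin at the centre of its underside
- milk_carton: upright drink carton with a screw cap, 68 x 100 x 182 mm; bystander, stands loose, origin at the centre of its underside
- teapot: small steel teapot, 98 x 170 mm with spout and handle, 110 mm high; bystander, stands loose, origin at the centre of its underside
- tea_mug: orange mug, 81 mm across (113 with its handle), 101 mm high; bystander, stands loose, origin at the centre of its underside
Mind the look-alikes: they are no part of the job. What is shaped like the lid_3 but black is not meant.

How it is judged:
On the way, in this order (a step that is already met when the one before it is completed fails the run):
1. the badly seated lid is pressed over its caught side and rocks level under the fingertip, its collar still on the rim (((contact force between the fingers and lid_1 above 0.3 N and angle between lid_1's own z axis and vertical below 0.045 rad and height (world z) of lid_1 above 0.1192 m) or (contact force between the fingers and lid_2 above 0.3 N and angle between lid_2's own z axis and vertical below 0.045 rad and height (world z) of lid_2 above 0.1192 m) or (contact force between the fingers and lid_3 above 0.3 N and angle between lid_3's own z axis and vertical below 0.045 rad and height (world z) of lid_3 above 0.1192 m))), for 0.05 s.
2. all three lids are fully home on their jars (height (world z) of lid_1 between 0.112 and 0.1168 m and angle between each of lid_1, lid_2, lid_3's own z axis and vertical below 0.03 rad and linear speed of each of lid_1, lid_2, lid_3 below 0.02 m/s and (horizontal distance between lid_1 and jar_1 below 0.006 m or horizontal distance between lid_1 and jar_2 below 0.006 m or horizontal distance between lid_1 and jar_3 below 0.006 m) and height (world z) of lid_2 between 0.112 and 0.1168 m and (horizontal distance between lid_2 and jar_1 below 0.006 m or horizontal distance between lid_2 and jar_2 below 0.006 m or horizontal distance between lid_2 and jar_3 below 0.006 m) and height (world z) of lid_3 between 0.112 and 0.1168 m and (horizontal distance between lid_3 and jar_1 below 0.006 m or horizontal distance between lid_3 and jar_2 below 0.006 m or horizontal distance between lid_3 and jar_3 below 0.006 m)), for 0.2 s.
At the end, for the whole second after the job is handed in: All three lids are home: level within about 1.7 degrees, underside within 1.8 mm above (3 mm below) the 115 mm rim height, centred within 6 mm of a jar, at rest. Jars and bystanders upright and within 30 mm of where they stood (all of step 2 and distance of each of jar_1, jar_2, jar_3, flat_tin, round_tin, spice_jar, milk_carton, teapot, tea_mug from where it was at the start of the episode below 0.03 m and angle between each of jar_1, jar_2, jar_3, flat_tin, round_tin, spice_jar, milk_carton, teapot, tea_mug's own z axis and vertical below 0.1 rad and linear speed of each of jar_1, jar_2, jar_3 below 0.02 m/s); the robot touches nothing.
It fails at once if a lid is lifted or tipped up off its jar, or knocked off (height (world z) of any of lid_1, lid_2, lid_3 above 0.128 m or height (world z) of any of lid_1, lid_2, lid_3 below 0.095 m or angle between any of lid_1, lid_2, lid_3's own z axis and vertical above 0.3 rad).
It fails at once if a jar is lifted, tipped or shoved away (height (world z) of any of jar_1, jar_2, jar_3 above 0.012 m or angle between any of jar_1, jar_2, jar_3's own z axis and vertical above 0.2 rad or distance of any of jar_1, jar_2, jar_3 from where it was at the start of the episode above 0.05 m).
It fails at once if a bystander is lifted or shoved away (height (world z) of any of flat_tin, round_tin, spice_jar, milk_carton, teapot, tea_mug above 0.02 m or distance of any of flat_tin, round_tin, spice_jar, milk_carton, teapot, tea_mug from where it was at the start of the episode above 0.05 m).
It also fails if it takes over 64 s, if anything falls off the work surface, if the arm or the gripper's body presses on something with over 40 N, if the wrist force passes 120 N, or if a joint passes its speed limit or range.

## Working session

There is one attempt and no reset: what is moved stays moved. The work goes in short steps, Python scripts to look and compute and a tool call to move; the robot and the scene stay as the last step left them, time stands still between calls to the robot, and variables do not carry over. Pictures are saved under pics/ and viewed, and the job is handed in when it is done.

Besides the shell and the picture viewer there is one more tool, called after "Emit:" as name(argument=value, ...), one argument or row to a line, values as JSON. carry_out: Moves the arm, as the interface text tells. Its arguments: {"type":"object","properties":{"motion":{"type":"array","items":{"type":"object","properties":{"translation":{"type":"array","items":{"type":"number"}},"roll":{"type":"number"},"jaw":{"type":"number"}}}},"grip_force":{"type":"number"}},"required":["motion"]}

```bash
mkdir -p pics; python3 - <<'E'
from bench import r
import cv2
for c in ("side","top"):
    im=r.grab_frame(c); cv2.imwrite(f"pics/{c}0.png",im)
    k=r.get_calibration(c); print(c,k["mtx"],k["extrinsics"])
    for l in ("lid_1","jar_1"):
        for d in r.look_for(c,l): print(c,l,d)
        for d in r.mark_of(c,l): print(c,'mark',l,d)
print(r.observe())
E
```

```text
side [[390.97144449   0.         276.96001646]
 [  0.         390.97144449 210.86742187]
 [  0.           0.           1.        ]] [[ 0.56022346 -0.40562689  0.72223022 -0.4240144 ]
 [-0.8281608  -0.25606133  0.49858028 -0.55057905]
 [-0.01730234 -0.87743913 -0.47937586  0.70520299]
 [ 0.          0.          0.          1.        ]]
side lid_1 {'position': [0.4927, 0.1866, 0.1272], 'confidence': 0.82}
side lid_1 {'position': [0.4733, -0.236, 0.1305], 'confidence': 0.57}
side lid_1 {'position': [0.484, -0.0021, 0.129], 'confidence': 0.56}
side mark lid_1 {'position': [0.4871, -0.2343, 0.1182], 'confidence': 0.86}
side mark lid_1 {'position': [0.498, 0.0016, 0.1159], 'confidence': 0.82}
side mark lid_1 {'position': [0.5032, 0.1885, 0.117], 'confidence': 0.59}
side jar_1 {'position': [0.4574, -0.248, 0.0686], 'confidence': 0.96}
side jar_1 {'position': [0.4625, 0.1596, 0.0638], 'confidence': 0.93}
side jar_1 {'position': [0.4506, -0.0191, 0.0797], 'confidence': 0.59}
side jar_1 {'position': [0.4757, -0.2371, 0.1319], 'confidence': 0.59}
side mark jar_1 {'position': [0.4988, 0.1856, -0
[... 1431 characters left out ...]
ce': 0.39}
{'clock': 0.5, 'joints': array([ 1.10965980e+00,  3.78943635e-01,  1.73420760e+00,  8.90678094e-06,
        1.02848985e+00, -3.32692373e-02]), 'joint_vel': array([ 0.0001556 , -0.00068518,  0.00083602,  0.00151527, -0.00035286,
        0.00055008]), 'joint_efforts': array([-2.86141083e-03, -7.63153267e+01, -4.34438217e+01,  6.50122273e-02,
        3.95195140e-02, -1.28786718e-05]), 'eef_pos': array([0.29043846, 0.63691004, 0.21389746]), 'tcp_rot': array([-9.62429455e-06,  2.12307748e-01,  9.77202855e-01, -2.25480958e-05]), 'wrist_force': array([-0.11948799, -0.11194027, -0.18184163]), 'ft_torque': array([ 0.01363107, -0.035679  , -0.03495285]), 'gripper_width': 1.0015253006460132}
```

View pics/side0.png

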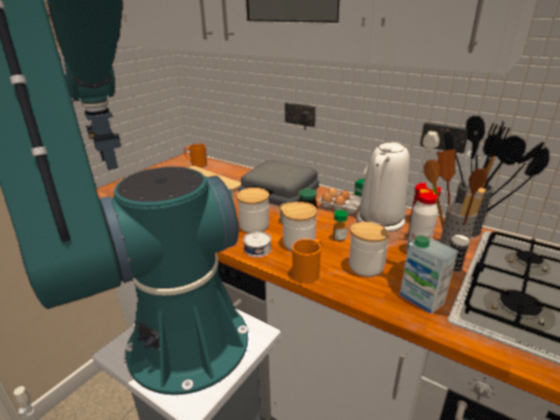

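View pics/top0.png

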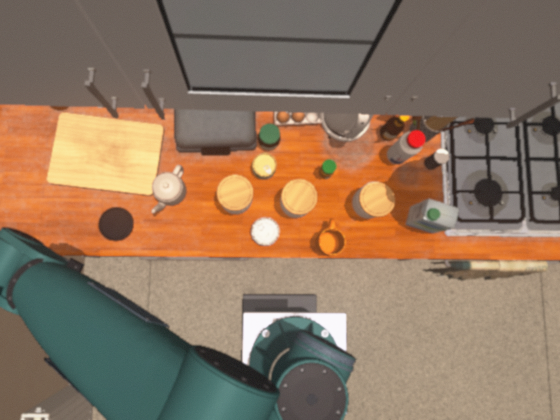

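```bash
python3 - <<'E'
import cv2
a=cv2.imread("pics/side0.png");b=cv2.imread("pics/top0.png")
cv2.imwrite("pics/sc.png",cv2.resize(a[150:330,150:410],(780,540),interpolation=cv2.INTER_CUBIC))
E
```

```text
(no output)
```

Side and top pictures: three light wooden lids are at top pixels (235,194), (299,198) and (374,200). The black disc at (116,224), the cutting board and the small white and yellow tins are look-alikes or bystanders. Now a close crop.

```bash
python3 - <<'E'
import cv2,numpy as np
a=cv2.imread("pics/side0.png");b=cv2.imread("pics/top0.png")
A=cv2.resize(a[180:280,225:395],(765,450),interpolation=cv2.INTER_CUBIC)
B=cv2.resize(b[165:245,205:405],(800,320),interpolation=cv2.INTER_CUBIC)
cv2.imwrite("pics/sc.png",A);cv2.imwrite("pics/tc.png",B)
E
```

```text
(no output)
```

View pics/sc.png

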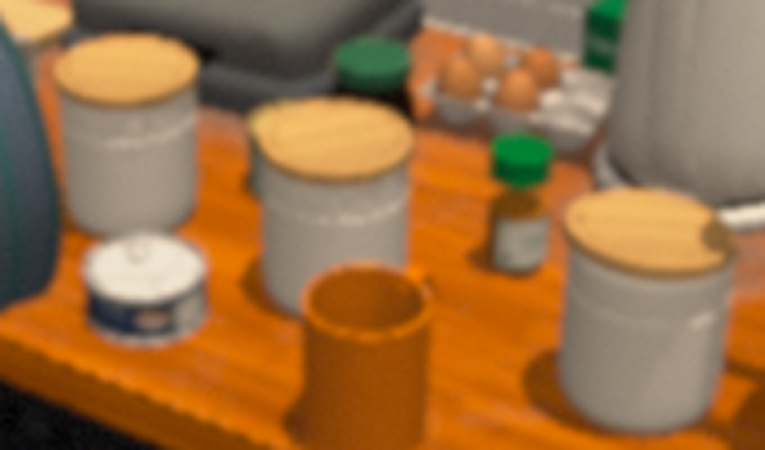

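View pics/tc.png

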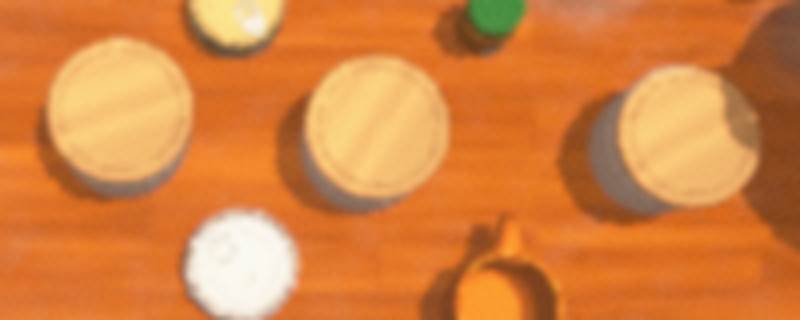

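```bash
cat > h.py <<'E'
from bench import r
import cv2,numpy as np
def proj(c,P):
    k=r.get_calibration(c);E=np.linalg.inv(k["extrinsics"]);P=np.atleast_2d(P)
    q=P@E[:3,:3].T+E[:3,3]; q=q@np.array(k["mtx"]).T
    return q[:,:2]/q[:,2:]
def back(c,uv,z):
    k=r.get_calibration(c);E=np.array(k["extrinsics"]);uv=np.atleast_2d(uv).astype(float)
    d=np.c_[uv,np.ones(len(uv))]@np.linalg.inv(k["mtx"]).T@E[:3,:3].T
    return E[:3,3]+d*((z-E[2,3])/d[:,2:])
E
python3 - <<'E'
from h import *
for c in("top","side"):
    r.grab_frame(c)
    for d in r.silhouettes(c,"lid_1"):
        m=d["region"].astype(np.uint8)
        cs,_=cv2.findContours(m,cv2.RETR_EXTERNAL,cv2.CHAIN_APPROX_NONE)
        cc=max(cs,key=cv2.contourArea)[:,0]
        P=back(c,cc,0.127)
        h=cv2.fitEllipse((P[:,:2]*1000).astype(np.float32))
        print(c,round(d["confidence"],2),m.sum(),cc.mean(0),h)
for l in ["flat_tin","round_tin","spice_jar","milk_carton","teapot","tea_mug"]:
    r_=r.mark_of("top",l)
    print(l,[(d["position"],d["confidence"]) for d in r_[:2]])
E
```

```text
top 0.92 1026 [234.41584158 192.35643564] ((502.863037109375, 188.16683959960938), (102.12051391601562, 105.23574829101562), 132.06716918945312)
top 0.87 986 [376.80612245 199.08163265] ((489.5240173339844, -233.1073760986328), (102.96424102783203, 105.31124114990234), 170.57589721679688)
top 0.8 937 [116.    223.875] ((406.4154357910156, 523.077392578125), (94.58989715576172, 96.00405883789062), 15.809226989746094)
top 0.57 1031 [298.96 196.18] ((494.3879699707031, -1.0339324474334717), (104.6319808959961, 105.44609069824219), 47.191070556640625)
side 0.76 420 [251.97222222 195.55555556] ((492.2389221191406, 182.58961486816406), (104.93251037597656, 117.43347930908203), 127.45858764648438)
side 0.75 586 [368.29411765 231.41176471] ((485.1562194824219, -230.31240844726562), (96.72635650634766, 106.45821380615234), 175.88394165039062)
side 0.72 519 [298.75324675 210.97402597] ((484.089111328125, -5.3154730796813965), (103.39791107177734, 117.05409240722656), 126.42012786865234)
flat_tin [([0.3975, 0.0992, 0.0009], 0.56)]
round_tin [([0.6059, 0.1032, -0.0034], 0.58)]
spice_jar [([0.5969, -0.0955, 0.0011], 0.57)]
milk_carton [([0.4454, -0.4093, -0.0029], 0.67)]
teapot [([0.5197, 0.3981, 0.0037], 0.83), ([0.3799, -0.1032, -0.0017], 0.46)]
tea_mug [([0.3809, -0.1031, -0.0031], 0.7)]
```

The evidence points to the right lid: its estimated height is greater in both cameras, and its centre is about 8 mm towards -x of its jar. I'll travel there with the jaws shut and check by pressing.

Emit:
carry_out(
  motion=[
    {"translation":[40,-55,45],"roll":-8,"jaw":-1},
    {"translation":[75,-100,50],"roll":-16,"jaw":-1},
    {"translation":[110,-145,50],"roll":-24,"jaw":-1},
    {"translation":[140,-190,50],"roll":-32,"jaw":-1},
    {"translation":[170,-235,50],"roll":-40,"jaw":-1},
  ],
  grip_force=20,
)

```text
clock: 1.5
eef_pos: [0.4328, 0.442, 0.2635]
tcp_rot: [0.0, 0.536, 0.844, 0.0]
wrist_force: [0.9, 0.3, -0.3]
gripper_width: 0.594
```

Emit:
carry_out(
  motion=[
    {"translation":[10,-50,0],"roll":-8,"jaw":-1},
    {"translation":[20,-100,0],"roll":-16,"jaw":-1},
    {"translation":[25,-150,0],"roll":-25,"jaw":-1},
    {"translation":[30,-200,0],"roll":-25,"jaw":-1},
    {"translation":[30,-250,0],"roll":-25,"jaw":-1},
  ],
)

```text
clock: 2.0
eef_pos: [0.4629, 0.1943, 0.2637]
tcp_rot: [0.0, 0.706, 0.708, 0.001]
wrist_force: [1.7, 0.3, -0.3]
gripper_width: 0.151
```

Emit:
carry_out(
  motion=[
    {"translation":[0,-50,0],"roll":0,"jaw":-1},
    {"translation":[0,-100,0],"roll":0,"jaw":-1},
    {"translation":[0,-150,0],"roll":0,"jaw":-1},
    {"translation":[0,-200,0],"roll":0,"jaw":-1},
    {"translation":[0,-250,0],"roll":0,"jaw":-1},
  ],
)

```text
clock: 2.5
eef_pos: [0.4625, -0.0558, 0.2641]
tcp_rot: [0.001, 0.706, 0.708, 0.001]
wrist_force: [1.3, 0.7, 0.1]
gripper_width: 0.005
```

Emit:
carry_out(
  motion=[
    {"translation":[-4,-50,0],"roll":0,"jaw":-1},
    {"translation":[-8,-100,0],"roll":0,"jaw":-1},
    {"translation":[-12,-150,0],"roll":0,"jaw":-1},
    {"translation":[-12,-177,-40],"roll":0,"jaw":-1},
    {"translation":[-12,-177,-80],"roll":0,"jaw":-1},
  ],
)

```text
clock: 3.0
eef_pos: [0.4512, -0.2365, 0.1843]
tcp_rot: [0.003, 0.707, 0.707, 0.001]
wrist_force: [0.9, 0.3, -0.4]
gripper_width: 0.004
```

Emit:
carry_out(
  motion=[
    {"translation":[0,0,-20],"roll":0,"jaw":-1},
    {"translation":[0,0,-35],"roll":0,"jaw":-1},
    {"translation":[0,0,-40],"roll":0,"jaw":-1},
    {"translation":[0,0,-40],"roll":0,"jaw":-1},
  ],
)

```text
clock: 3.4
eef_pos: [0.451, -0.2364, 0.144]
tcp_rot: [0.002, 0.707, 0.707, 0.001]
wrist_force: [-0.5, 0.4, -0.3]
gripper_width: 0.005
```

```bash
python3 - <<'E'
from h import *
cv2.imwrite("pics/s1.png",cv2.resize(r.grab_frame("side")[170:290,290:450],(800,600),interpolation=cv2.INTER_CUBIC))
print(r.observe()["wrist_force"],r.observe()["eef_pos"])
E
```

```text
[-0.1547258   0.09153842  0.91060507] [ 0.45142172 -0.23658827  0.14468913]
```

View pics/s1.png

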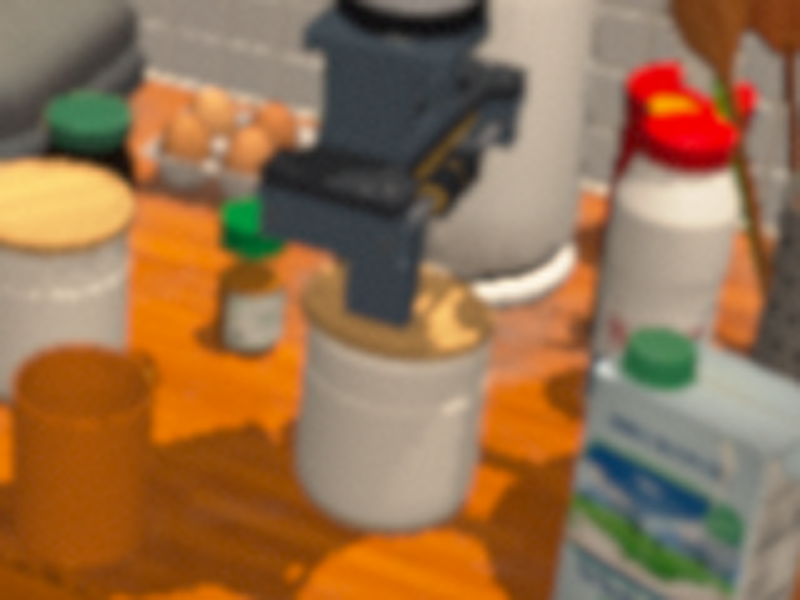

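The shut fingertips, at crop (380,320), are above the near (-x) edge of the right lid. Next I descend in small steps.

Emit:
carry_out(
  motion=[
    {"translation":[0,0,-4],"roll":0,"jaw":-1},
    {"translation":[0,0,-7],"roll":0,"jaw":-1},
    {"translation":[0,0,-8],"roll":0,"jaw":-1},
    {"translation":[0,0,-8],"roll":0,"jaw":-1},
  ],
)

```text
clock: 3.85
eef_pos: [0.4515, -0.2366, 0.1368]
tcp_rot: [0.003, 0.707, 0.707, 0.001]
wrist_force: [1.2, 0.2, 0.5]
gripper_width: 0.004
```

Emit:
carry_out(
  motion=[
    {"translation":[0,0,-1],"roll":0,"jaw":-1},
    {"translation":[0,0,-2],"roll":0,"jaw":-1},
    {"translation":[0,0,-2],"roll":0,"jaw":-1},
  ],
)

```text
clock: 4.15
eef_pos: [0.4515, -0.2366, 0.1347]
tcp_rot: [0.003, 0.707, 0.707, 0.001]
wrist_force: [-0.1, 0.1, 0.5]
gripper_width: 0.008
```

Emit:
carry_out(
  motion=[
    {"translation":[0,0,-1],"roll":0,"jaw":-1},
    {"translation":[0,0,-1],"roll":0,"jaw":-1},
  ],
)

```text
clock: 4.35
eef_pos: [0.4514, -0.2366, 0.1336]
tcp_rot: [0.003, 0.707, 0.707, 0.001]
wrist_force: [0.2, 0.6, 0.4]
gripper_width: 0.004
```

Emit:
carry_out(
  motion=[
    {"translation":[0,0,-1],"roll":0,"jaw":-1},
    {"translation":[0,0,-1],"roll":0,"jaw":-1},
  ],
)

```text
clock: 4.55
eef_pos: [0.4515, -0.2366, 0.1332]
tcp_rot: [0.003, 0.707, 0.707, 0.001]
wrist_force: [-5.6, 1.7, 14.3]
gripper_width: 0.006
```

```bash
python3 - <<'E'
from h import *
im=r.grab_frame("side");cv2.imwrite("pics/s2raw.png",im)
cv2.imwrite("pics/s2.png",cv2.resize(im[200:280,310:420],(800,580),interpolation=cv2.INTER_CUBIC))
for _ in range(3):
    r.grab_frame("top");print(r.observe()["wrist_force"],r.observe()["eef_pos"])
E
```

```text
[-5.29113189  3.44589173 14.34396931] [ 0.45148435 -0.23661249  0.13321275]
[-4.28322283  2.17730286 13.91239905] [ 0.45149014 -0.2365979   0.13320778]
[-5.18165424  1.82433625 13.14817137] [ 0.45149094 -0.23663944  0.13323146]
```

View pics/s2.png

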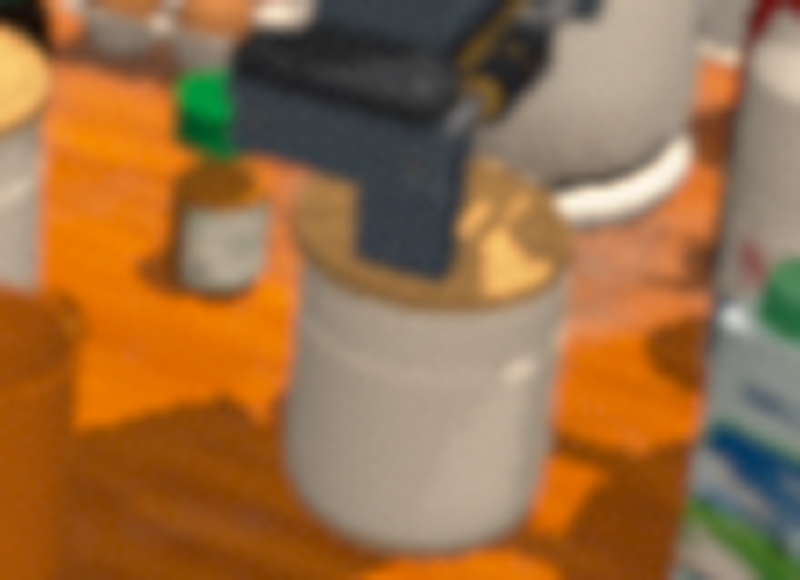

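```bash
python3 - <<'E'
from h import *
a=cv2.imread("pics/side0.png")[200:280,340:400];b=cv2.imread("pics/s2raw.png")[200:280,340:400]
# column profiles of upper/right edge
f=lambda x:cv2.resize(x,(390,520),interpolation=cv2.INTER_CUBIC)
cv2.imwrite("pics/cmp.png",np.hstack([f(a),f(b)]))
for P in [(.49,-.233),(.54,-.233),(.527,-.271),(.49,-.286),(.44,-.233)]:
    print(P,proj("side",[*P,.127]),proj("side",[*P,.133]))
E
```

```text
(0.49, -0.233) [[369.39987164 230.58984524]] [[369.6060383 228.7581705]]
(0.54, -0.233) [[376.12696567 222.95424476]] [[376.34367717 221.16170849]]
(0.527, -0.271) [[387.24367631 228.58076066]] [[387.4950207  226.75677785]]
(0.49, -0.286) [[387.73420564 236.03973916]] [[387.9949346  234.17737422]]
(0.44, -0.233) [[362.21422532 238.74592635]] [[362.40787821 236.87385477]]
```

View pics/cmp.png

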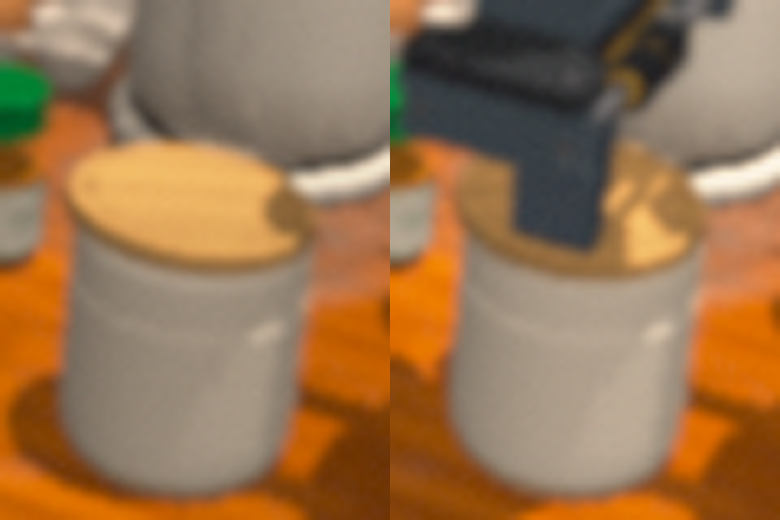

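```bash
cat >> h.py <<'E'
def circ(cx,cy,z0,tilt,az,R=.053):
    t=np.linspace(0,2*np.pi,200);x=R*np.cos(t);y=R*np.sin(t)
    return np.c_[cx+x,cy+y,z0+tilt*(x*np.cos(az)+y*np.sin(az))]
def overlay(src,dst,cs,x0=340,y0=200,w=60,h=80,s=7):
    a=src[y0:y0+h,x0:x0+w];a=cv2.resize(a,(w*s,h*s),interpolation=cv2.INTER_CUBIC)
    for c,col in cs:
        p=((proj("side",c)-[x0,y0]+.5)*s).astype(np.int32);cv2.polylines(a,[p],True,col,1)
    return a
E
python3 - <<'E'
from h import *
A=cv2.imread("pics/side0.png");B=cv2.imread("pics/s2raw.png")
pi=np.pi
a=overlay(A,0,[(circ(.490,-.233,.1305,.07,pi),(255,0,0)),(circ(.498,-.233,0.001,0,0,.0515),(0,255,255))],340,195,55,80)
b=overlay(B,0,[(circ(.490,-.233,.133,0,pi),(255,0,0)),(circ(.490,-.233,.127,0,pi),(0,255,0))],340,195,55,80)
cv2.imwrite("pics/ov.png",np.hstack([a,b]))
E
```

```text
(no output)
```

View pics/ov.png

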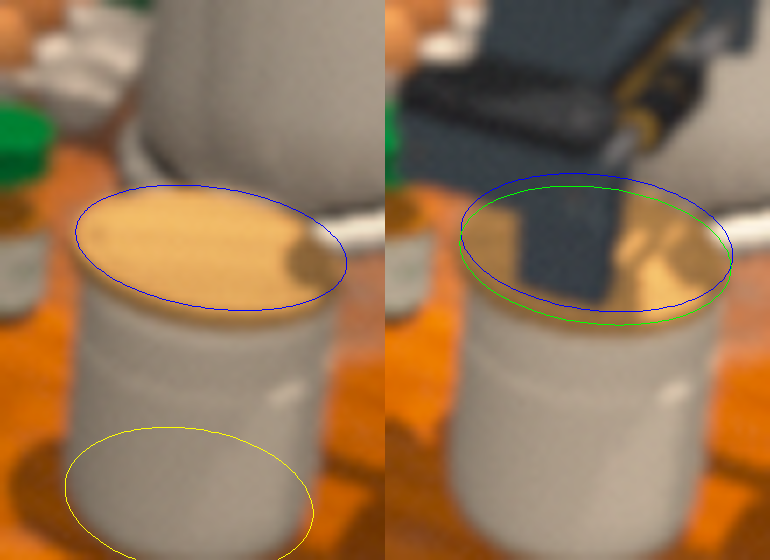

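Emit:
carry_out(
  motion=[
    {"translation":[0,0,3],"roll":0,"jaw":-1},
    {"translation":[-5,0,15],"roll":0,"jaw":-1},
    {"translation":[-35,0,25],"roll":0,"jaw":-1},
    {"translation":[-55,0,35],"roll":0,"jaw":-1},
    {"translation":[-55,0,35],"roll":0,"jaw":-1},
  ],
)

```text
clock: 5.25
eef_pos: [0.3949, -0.2366, 0.1696]
tcp_rot: [0.003, 0.708, 0.707, 0.001]
wrist_force: [0.1, 0.3, -1.1]
gripper_width: 0.003
```

```bash
python3 - <<'E'
from h import *
A=r.grab_frame("side");B=cv2.imread("pics/s2raw.png")
cv2.imwrite("pics/s3raw.png",A)
pi=np.pi
a=overlay(A,0,[(circ(.490,-.233,.1305,.07,pi),(255,0,0))],340,195,55,80)
b=overlay(cv2.imread("pics/side0.png"),0,[(circ(.490,-.233,.1305,.07,pi),(255,0,0))],340,195,55,80)
cv2.imwrite("pics/ov2.png",np.hstack([a,b]))
print(r.look_for("side","lid_1"));print(r.mark_of("side","lid_1"))
r.grab_frame("top")
print(r.look_for("top","lid_1"));print(r.mark_of("top","lid_1"))
print(r.observe()["wrist_force"])
E
```

```text
[{'position': [0.4851, -0.0016, 0.1271], 'confidence': 0.88}, {'position': [0.4902, 0.1814, 0.1258], 'confidence': 0.7}]
[{'position': [0.49, -0.2339, 0.1196], 'confidence': 0.97}, {'position': [0.4993, 0.1911, 0.1156], 'confidence': 0.95}, {'position': [0.4967, 0.0038, 0.1167], 'confidence': 0.86}]
[{'position': [0.5062, 0.1892, 0.1271], 'confidence': 0.89}, {'position': [0.4181, 0.5558, 0.0191], 'confidence': 0.78}, {'position': [0.4946, -0.2179, 0.1321], 'confidence': 0.58}, {'position': [0.5894, -0.0924, 0.0984], 'confidence': 0.58}, {'position': [0.4972, -0.0036, 0.1257], 'confidence': 0.56}]
[{'position': [0.4187, 0.5611, 0.0102], 'confidence': 0.96}, {'position': [0.4906, -0.2339, 0.1222], 'confidence': 0.72}, {'position': [0.4998, 0.0005, 0.114], 'confidence': 0.64}, {'position': [0.504, 0.19, 0.1137], 'confidence': 0.63}]
[-0.49200778  0.56136349  0.5273634 ]
```

View pics/ov2.png

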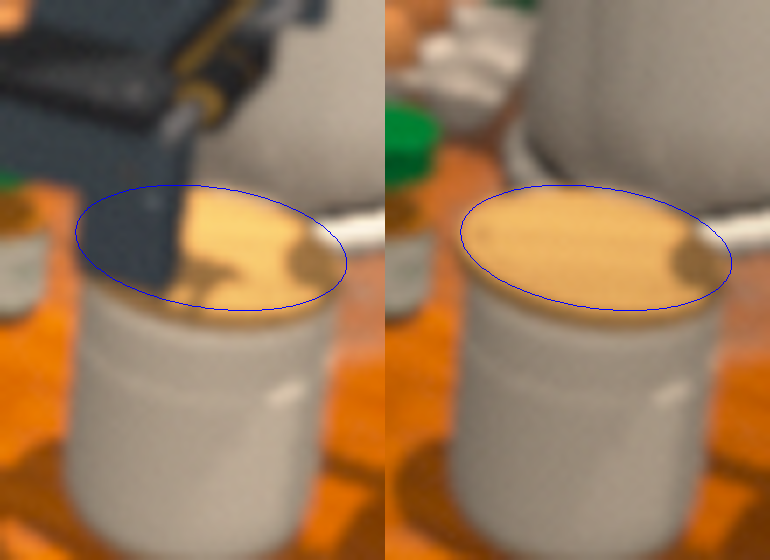

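```bash
python3 - <<'E'
from h import *
A=cv2.imread("pics/side0.png");B=cv2.imread("pics/s2raw.png");C=cv2.imread("pics/s3raw.png")
pi=np.pi
def lid(cx,cy,z,t): return [(circ(cx,cy,z,t,pi),(255,0,0)),(circ(cx+.012*t,cy,z-.012,t,pi),(0,255,0))]
f=lambda I,c:overlay(I,0,c,343,205,52,45,15)
a=f(A,lid(.490,-.233,.1305,.07))
b=f(B,lid(.490,-.233,.133,0))
cv2.imwrite("pics/o3a.png",a[:600]);cv2.imwrite("pics/o3b.png",b[:600])
E
```

```text
(no output)
```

View pics/o3a.png

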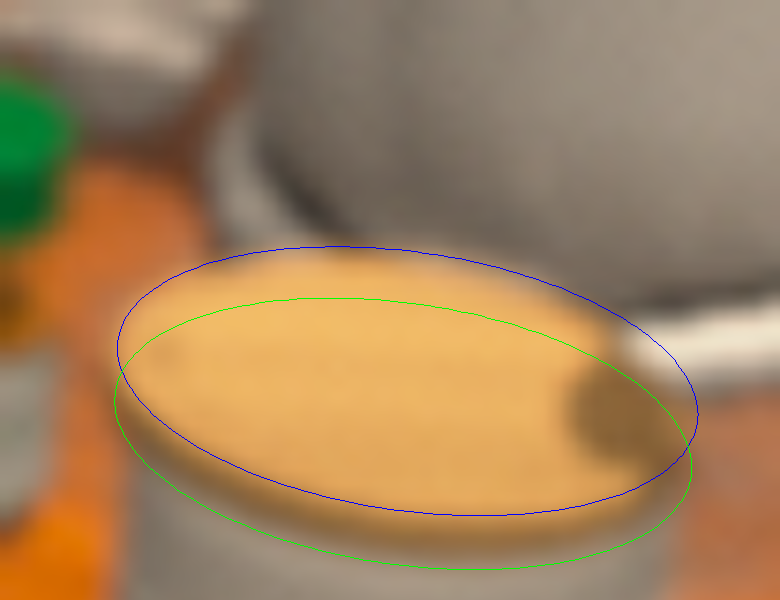

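View pics/o3b.png

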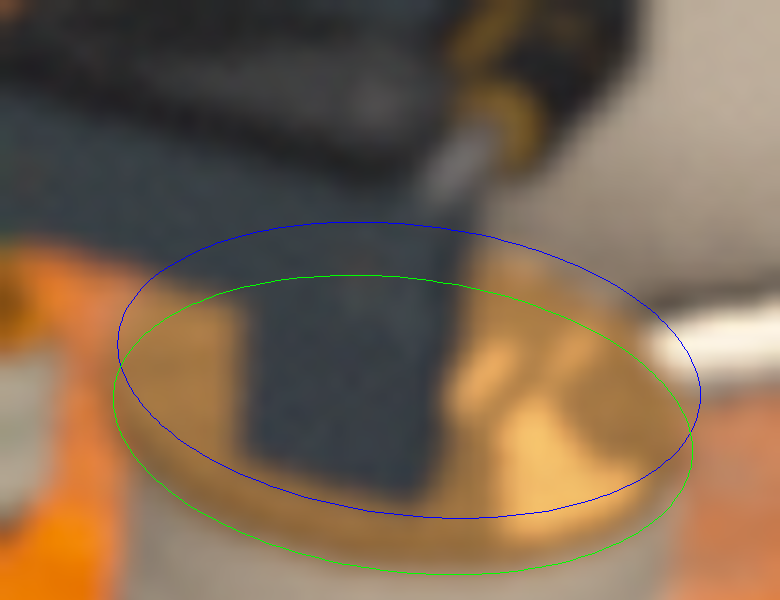

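The lid rocked: it was level under the press (its outline matches z=0.133) and tipped back when released. Next I lower the fingertip behind its -x edge and push towards +x.

Emit:
carry_out(
  motion=[
    {"translation":[0,3,-20],"roll":0,"jaw":-1},
    {"translation":[0,3,-40],"roll":0,"jaw":-1},
    {"translation":[0,3,-48],"roll":0,"jaw":-1},
    {"translation":[0,3,-48],"roll":0,"jaw":-1},
  ],
)

```text
clock: 5.95
eef_pos: [0.3965, -0.2332, 0.1191]
tcp_rot: [0.002, 0.707, 0.707, 0.001]
wrist_force: [-0.2, 0.3, 0.8]
gripper_width: 0.009
```

Emit:
carry_out(
  motion=[
    {"translation":[8,0,0],"roll":0,"jaw":-1},
    {"translation":[14,0,0],"roll":0,"jaw":-1},
    {"translation":[18,0,0],"roll":0,"jaw":-1},
    {"translation":[18,0,0],"roll":0,"jaw":-1},
  ],
)

```text
clock: 6.35
eef_pos: [0.4154, -0.2334, 0.1195]
tcp_rot: [0.002, 0.707, 0.707, 0.001]
wrist_force: [-0.7, 0.8, -0.1]
gripper_width: 0.003
```

```bash
python3 - <<'E'
from h import *
A=r.grab_frame("side")
cv2.imwrite("pics/s4.png",cv2.resize(A[190:280,310:420],(800,600),interpolation=cv2.INTER_CUBIC))
print(r.observe()["wrist_force"],r.observe()["eef_pos"])
E
```

```text
[-0.69451086  0.26087814  0.39085371] [ 0.41491404 -0.23321376  0.11933936]
```

View pics/s4.png

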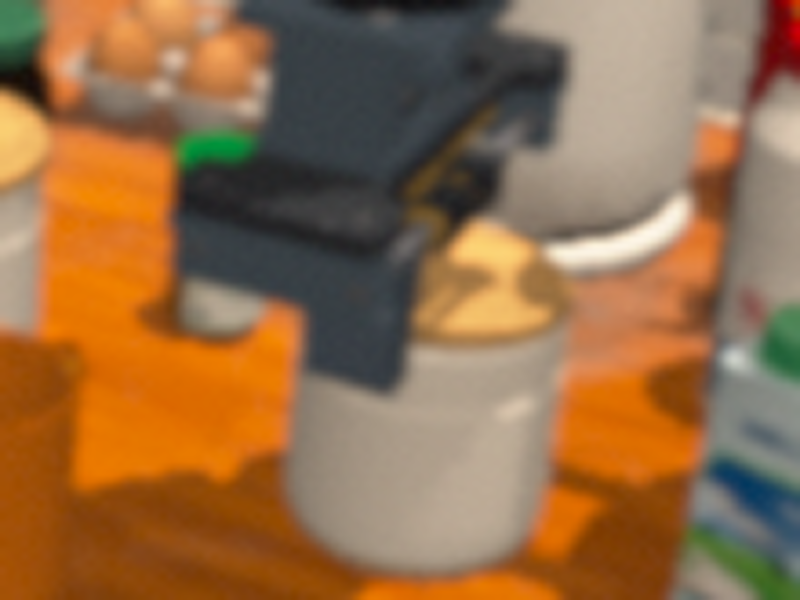

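The fingertip is just short of the lid's -x edge, with no contact yet. I advance in small steps.

Emit:
carry_out(
  motion=[
    {"translation":[2,0,1],"roll":0,"jaw":-1},
    {"translation":[4,0,1],"roll":0,"jaw":-1},
    {"translation":[6,0,1],"roll":0,"jaw":-1},
    {"translation":[6,0,1],"roll":0,"jaw":-1},
  ],
)

```text
clock: 6.8
eef_pos: [0.4212, -0.2333, 0.1204]
tcp_rot: [0.002, 0.707, 0.707, 0.001]
wrist_force: [-0.1, 0.5, -0.2]
gripper_width: 0.009
```

Emit:
carry_out(
  motion=[
    {"translation":[2,0,0],"roll":0,"jaw":-1},
    {"translation":[3,0,0],"roll":0,"jaw":-1},
    {"translation":[3,0,0],"roll":0,"jaw":-1},
  ],
)

```text
clock: 7.1
eef_pos: [0.4243, -0.2333, 0.1204]
tcp_rot: [0.002, 0.707, 0.707, 0.001]
wrist_force: [-0.5, 0.3, 0.5]
gripper_width: 0.005
```

```bash
python3 - <<'E'
from h import *
A=r.grab_frame("side")
cv2.imwrite("pics/s5.png",cv2.resize(A[190:280,310:420],(800,600),interpolation=cv2.INTER_CUBIC))
r.grab_frame("top");print(r.mark_of("top","lid_1"))
for _ in range(2): r.grab_frame("top");print(r.observe()["wrist_force"],r.observe()["eef_pos"])
E
```

```text
[{'position': [0.4997, -0.0038, 0.1124], 'confidence': 0.88}, {'position': [0.4891, -0.2344, 0.1217], 'confidence': 0.84}, {'position': [0.5049, 0.192, 0.1161], 'confidence': 0.8}, {'position': [0.42, 0.5596, 0.01], 'confidence': 0.64}]
[0.0800681  0.59187404 0.08465246] [ 0.42413145 -0.23326644  0.12040929]
[-0.69142963 -0.16483866 -1.04510674] [ 0.42412495 -0.23327911  0.12041567]
```

View pics/s5.png

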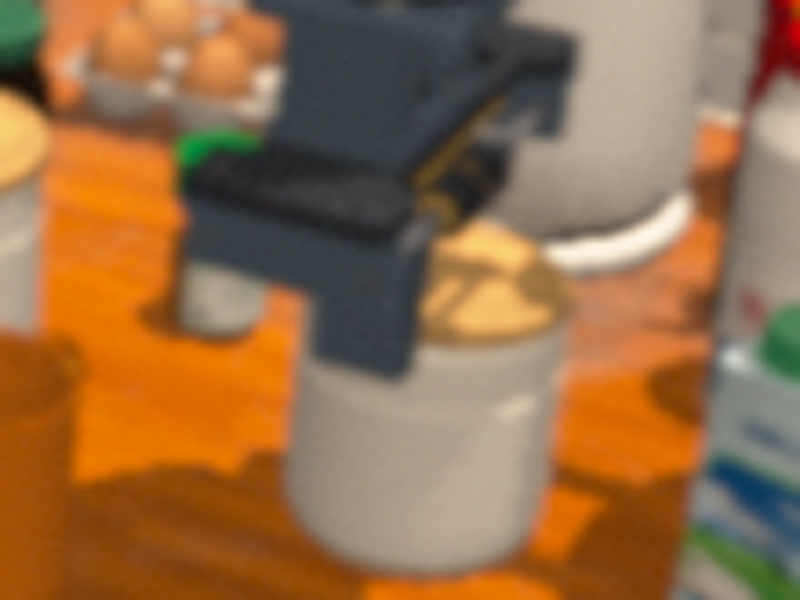

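No contact yet, so I continue in 2 mm steps.

Emit:
carry_out(
  motion=[
    {"translation":[1,0,0],"roll":0,"jaw":-1},
    {"translation":[2,0,0],"roll":0,"jaw":-1},
    {"translation":[3,0,0],"roll":0,"jaw":-1},
  ],
)

```text
clock: 7.65
eef_pos: [0.4272, -0.2333, 0.1204]
tcp_rot: [0.002, 0.707, 0.707, 0.001]
wrist_force: [0.2, -0.4, -0.3]
gripper_width: 0.01
```

Emit:
carry_out(
  motion=[
    {"translation":[1,0,0],"roll":0,"jaw":-1},
    {"translation":[2,0,0],"roll":0,"jaw":-1},
    {"translation":[3,0,0],"roll":0,"jaw":-1},
  ],
)

```text
clock: 7.95
eef_pos: [0.4302, -0.2332, 0.1204]
tcp_rot: [0.002, 0.707, 0.707, 0.001]
wrist_force: [-0.8, 0.2, -1.1]
gripper_width: 0.004
```

```bash
python3 - <<'E'
from h import *
A=r.grab_frame("side")
cv2.imwrite("pics/s6.png",cv2.resize(A[190:280,310:420],(800,600),interpolation=cv2.INTER_CUBIC))
r.grab_frame("top");print([d["position"] for d in r.mark_of("top","lid_1")])
for _ in range(2): r.grab_frame("top");print(r.observe()["wrist_force"],r.observe()["eef_pos"])
E
```

```text
[[0.4186, 0.5592, 0.0099], [0.5069, 0.1914, 0.1148], [0.4966, -0.0001, 0.1134], [0.491, -0.2317, 0.12]]
[-0.92821896 -0.17432045  0.37008125] [ 0.43027238 -0.23330739  0.12044139]
[-0.17370121  0.28332176  0.61115256] [ 0.43025716 -0.23330079  0.1204389 ]
```

View pics/s6.png

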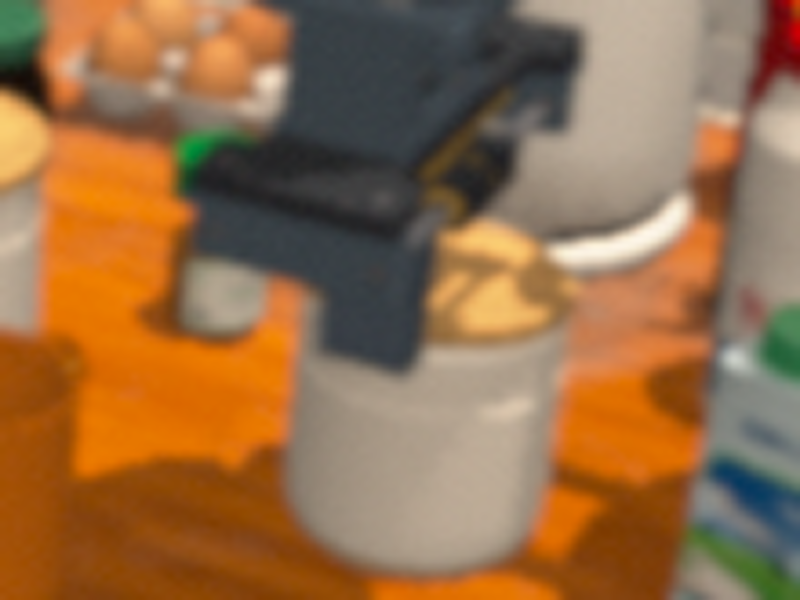

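Emit:
carry_out(
  motion=[
    {"translation":[1,0,0],"roll":0,"jaw":-1},
    {"translation":[2,0,0],"roll":0,"jaw":-1},
    {"translation":[2,0,0],"roll":0,"jaw":-1},
  ],
)

```text
clock: 8.5
eef_pos: [0.4323, -0.2333, 0.1204]
tcp_rot: [0.002, 0.707, 0.707, 0.001]
wrist_force: [-1.0, 0.3, -0.3]
gripper_width: 0.007
```

Emit:
carry_out(
  motion=[
    {"translation":[1,0,0],"roll":0,"jaw":-1},
    {"translation":[2,0,0],"roll":0,"jaw":-1},
    {"translation":[2,0,0],"roll":0,"jaw":-1},
  ],
)

```text
clock: 8.8
eef_pos: [0.4345, -0.2333, 0.1205]
tcp_rot: [0.002, 0.707, 0.707, 0.001]
wrist_force: [-0.4, 0.2, 0.0]
gripper_width: 0.004
```

```bash
python3 - <<'E'
from h import *
A=r.grab_frame("side")
cv2.imwrite("pics/s7.png",cv2.resize(A[190:280,310:420],(800,600),interpolation=cv2.INTER_CUBIC))
r.grab_frame("top");print([d["position"] for d in r.mark_of("top","lid_1")])
for _ in range(2): r.grab_frame("top");print(r.observe()["wrist_force"],r.observe()["eef_pos"])
E
```

```text
[[0.4198, 0.5546, 0.01], [0.5057, 0.1919, 0.1136], [0.4979, -0.2334, 0.117], [0.4998, 0.0001, 0.1164]]
[-0.06253799  0.03330433  0.74555589] [ 0.43443373 -0.23333621  0.12049514]
[ 0.39364039 -0.07063887 -0.17875649] [ 0.43441839 -0.23332639  0.12046831]
```

View pics/s7.png

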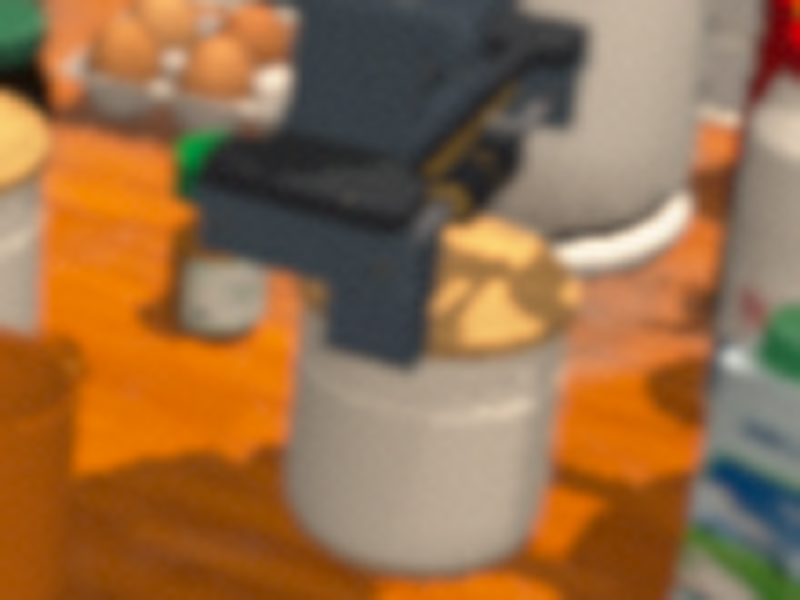

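The lid's front edge has dropped (crop y 340 to 355) and the network now puts its centre at x=0.498. I'll back off, rise and inspect.

Emit:
carry_out(
  motion=[
    {"translation":[-6,0,0],"roll":0,"jaw":-1},
    {"translation":[-30,0,5],"roll":0,"jaw":-1},
    {"translation":[-35,0,50],"roll":0,"jaw":-1},
    {"translation":[-35,20,100],"roll":0,"jaw":-1},
    {"translation":[-35,50,130],"roll":0,"jaw":-1},
  ],
)

```text
clock: 9.55
eef_pos: [0.3993, -0.1839, 0.2531]
tcp_rot: [0.003, 0.708, 0.707, 0.001]
wrist_force: [1.2, 0.1, -0.4]
gripper_width: 0.005
```

Emit:
carry_out(
  motion=[
    {"translation":[15,50,20],"roll":0,"jaw":-1},
    {"translation":[25,100,20],"roll":0,"jaw":-1},
    {"translation":[45,150,20],"roll":0,"jaw":-1},
    {"translation":[50,200,20],"roll":0,"jaw":-1},
    {"translation":[50,250,20],"roll":0,"jaw":-1},
  ],
)

```text
clock: 10.05
eef_pos: [0.449, 0.0575, 0.2733]
tcp_rot: [0.003, 0.708, 0.707, 0.002]
wrist_force: [0.6, -1.6, -1.0]
gripper_width: 0.007
```

```bash
python3 - <<'E'
from h import *
A=r.grab_frame("side");print([d["position"] for d in r.mark_of("side","lid_1")],[d["position"] for d in r.mark_of("side","jar_1")])
T=r.grab_frame("top");print([d["position"] for d in r.mark_of("top","lid_1")],[d["position"] for d in r.mark_of("top","jar_1")])
cv2.imwrite("pics/s8.png",cv2.resize(A[180:280,225:395],(765,450),interpolation=cv2.INTER_CUBIC))
cv2.imwrite("pics/s8full.png",A)
a=overlay(A,0,[(circ(.498,-.233,.127,0,0),(255,0,0)),(circ(.498,-.233,.115,0,0),(0,255,0))],343,205,52,40,15)
cv2.imwrite("pics/s8o.png",a); cv2.imwrite("pics/t8.png",T)
E
```

```text
[[0.499, -0.0011, 0.1158], [0.5057, 0.1904, 0.1122], [0.445, -0.4108, 0.0023]] [[0.5015, 0.1891, -0.001], [0.5007, -0.2323, -0.0012], [0.4946, -0.0006, 0.0014], [0.6082, 0.1035, 0.0007]]
[[0.5054, 0.1885, 0.1168], [0.4983, -0.2327, 0.1157], [0.4195, 0.5617, 0.0131]] [[0.4951, -0.2334, 0.0008], [0.502, 0.1838, -0.0012]]
```

View pics/s8.png

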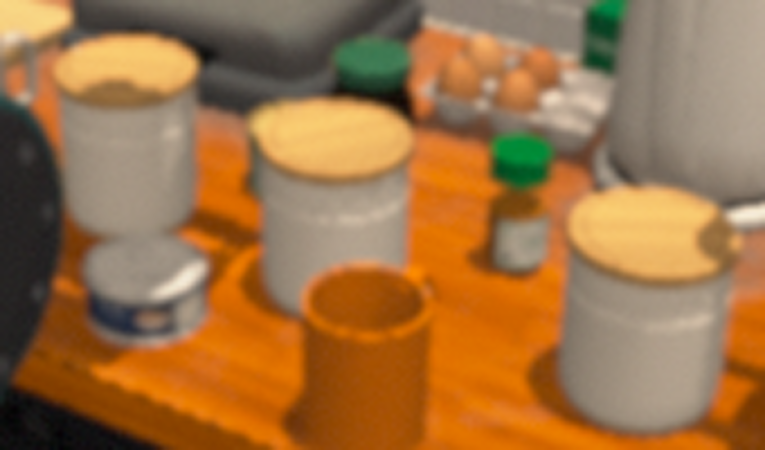

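View pics/s8o.png

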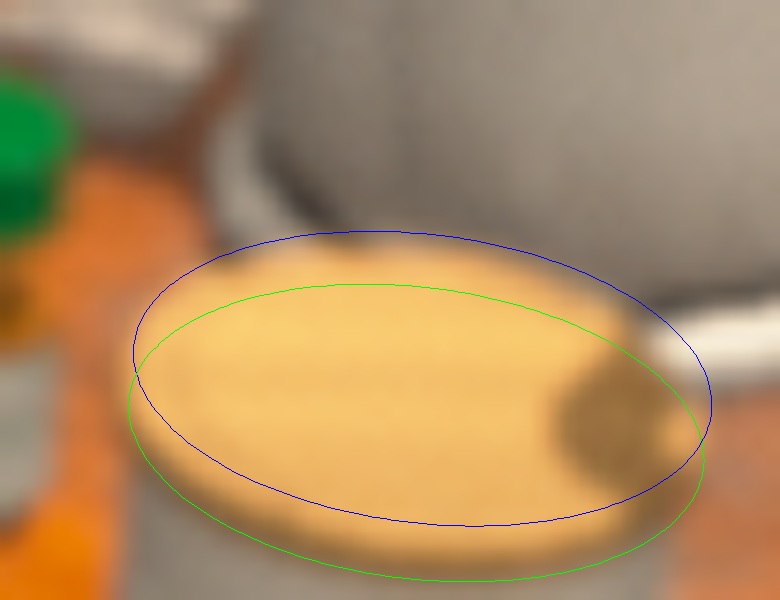

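View pics/t8.png

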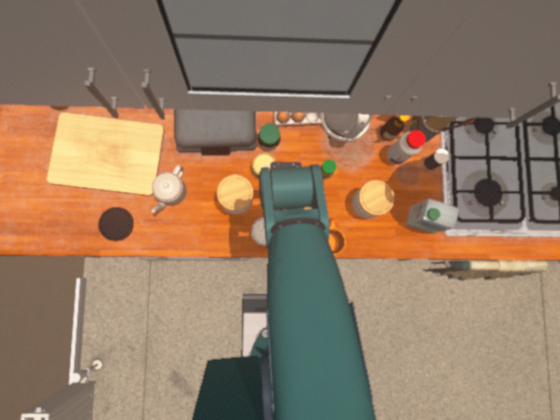

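```bash
python3 - <<'E'
from h import *
A=cv2.imread("pics/s8full.png")
a=overlay(A,0,[(circ(.498,-.001,.127,0,0),(255,0,0)),(circ(.498,-.001,.115,0,0),(0,255,0))],272,185,52,40,15)
cv2.imwrite("pics/s9o.png",a)
r.grab_frame("side")
for d in r.silhouettes("side","lid_1"):
    cs,_=cv2.findContours(d["region"].astype(np.uint8),cv2.RETR_EXTERNAL,cv2.CHAIN_APPROX_NONE)
    cc=max(cs,key=cv2.contourArea)[:,0]; print(round(d["confidence"],2),cv2.fitEllipse(cc), proj("side",[[.498,-.233,.127],[.498,-.001,.127],[.504,.1895,.127]]).round(1).tolist())
E
```

```text
0.75 ((369.4057312011719, 232.23406982421875), (21.306970596313477, 38.28188705444336), 96.4999771118164) [[370.5, 229.3], [299.9, 208.5], [252.3, 193.5]]
0.73 ((298.7194519042969, 211.1516571044922), (18.38019561767578, 34.1132926940918), 91.33946228027344) [[370.5, 229.3], [299.9, 208.5], [252.3, 193.5]]
```

View pics/s9o.png

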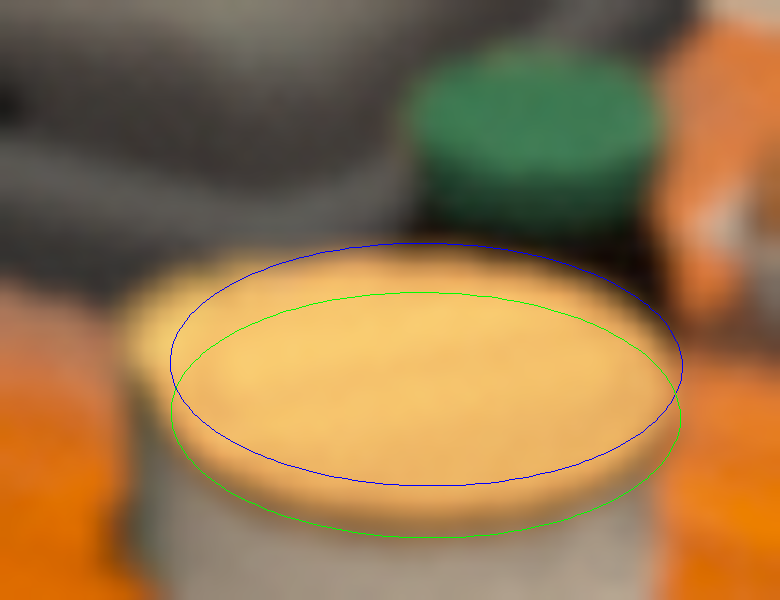

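```bash
python3 - <<'E'
from h import *
for _ in range(6): r.grab_frame("side")
o=r.observe();print(o["clock"],o["wrist_force"]);print(r.finish_job())
E
```

```text
10.75 [-0.29386218 -0.09542895  0.00742574]
the job is handed in; nothing more can be done
None
```

The loose lid, on the right-hand jar at y ≈ -0.233, was about 8 mm off towards -x. It is now home, and the job was handed in at 10.75 s.

- **Finding it:** the camera estimates singled out the right lid, so it was the only one I pressed. I did not press the other two.
- **Pressing:** pressed over its caught edge, the top stopped hard at 133 mm with about 14 N, well over the 1–3 N that should have been enough. The side picture showed it level under the finger and tipped back after release. I judged "level" from the picture outline and the 133 mm stop, because the tilt angle cannot be read directly.
- **Pushing:** I pushed its edge towards +x with the shut fingertips until it dropped in.
- **Last checks:** the top camera put the lid at (0.498, -0.233) with its underside at 0.116 m. The jar was at about (0.495 to 0.501, -0.233) in the two cameras. The lid's outline showed the same small offset from the model as the seated middle lid.
- **Disagreements:** in that last look the side-view point detector missed the right lid and reported the milk carton instead. The side-view outline detector did find the lid. The arm hid the middle jar in the last top picture, but it looked unchanged from the side.
- **Surroundings:** nothing else appeared to have moved in the pictures. The arm stands clear with about zero wrist force.

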